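Lock the battery cover of the tracing light box

ROBOT

A 6-joint arm with a two-finger parallel gripper is mounted at the origin on the work surface. World frame = base frame: x ahead of the robot, y to its left, z up, the work surface at z = 0. Lengths are in m, angles in rad, forces in N, time in s.
With the tool pointing down it reaches from about 0.225 to 0.875 m from the base axis. Payload 3.4 kg.
Tool frame: the origin (TCP) lies at the very end of the fingers, on their centre line; the grasp point (between the pads) lies 19 mm behind it (manip.hold_point_z is the distance from the TCP to the grasp point, in m); z points along the fingers, x is the direction in which the jaws open and shut, and the axes are right-handed (so a half turn about z gives the same grasp; the last joint's range is limited). The gripper opens to 85 mm and grips with 20 to 120 N. Pads are 22 mm wide; open, the fingers measure 114 mm over their backs; the gripper's body (76 mm by 85 mm) begins 54 mm behind the grasp point. The pads swing forward as they close: fully open they stand 13 mm farther back than shut.
Start: joints at [-1.253, 0.276, 1.505, -0, 1.361, -0.121], TCP at [0.244, -0.521, 0.231] pointing down, gripper open.
Joint ranges: [-2.89, 2.89], [-0.75, 2.08], [0.22, 2.7], [-1.18, 4.32], [0.11, 2.71], [-2.7, 2.7]. Speed limits (rad/s): [2.57, 2.57, 3.14, 3.14, 3.14, 3.14].

INTERFACE

Orientations are given as a unit quaternion [w, x, y, z].
In Python, from rig import telemetry, cams, manip, finder gives the robot as it stands. The module is installed in compiled form; this text tells all that it offers.
- The arm moves only by the tool carry_out, never from a script. Its argument "rows" is a list that holds one entry, the list of rows, each a list of 5 numbers: the gripper's target within -1 to 1 (fully open at 1, half-way at 0, shut at -1), then the shift along the world's x, y, z in cm, then the turn about the world's z in rad. A call has 1 to 12 rows; each row shifts and turns the commanded pose from where the row before left it; what a row does not reach is not made up. A row lasts 1/10 s, in which the tool goes at most 50 mm and 8.59 degrees, less where a joint would pass 70% of its speed; a pose out of reach is approached as far as the arm can. A call with a gripper value outside its range is refused whole. The fingers move at their own pace and stop on an object; "force" is the grip in N (left out, the last holds). Time passes only in rows, so rows that do not move let the fingers close. It gives the time, the measured TCP pose, the force and the opening at its end, in the units of the state.
- telemetry.get_state(): the state, without advancing time (a new reading comes with each control period).
- cams.get_image(name): name is "side" or "top" or "wrist"; returns a dict with "image" (400x640x3 uint8, red, green, blue), "camera_matrix" (3x3 intrinsics, pixels), "k1" (the pictures are not rectified: a ray, as slopes to the right and down, at radius r is drawn at 1 + k1 r^2 times it, then the intrinsics apply), "eye" and "attitude" of the camera in the world. Camera axes: x right, y down, z forward; pixel columns grow to the right and rows downward; lengths in m; the calibration is good to about 2 mm. A picture is of the moment at which its call begins. There is no depth.
- manip.sign_off(): hands the job in, once; it reports no verdict.
Trained networks look in a picture, given as the dict that the camera call returned (one of the last four; its "shot" number tells which), for a name from the list of things; names that differ only in an ending like _2 or _b are one class to them, and where a whole thing is asked for, a point or a joint stands for the part that bears it (a point fixed in the world has none). Each returns a list of dicts, best first, with "confidence" (0 to 1); they miss things now and then, are a little off and sometimes report something else, mostly with a low value. They report only what shows in the picture. A call takes as long as a camera call.
- finder.boxes_of(picture, thing): "xy" ([column, row] in pixels, amid what is visible of it).
The state is a dict: "clock": time; "qpos": joint angles; "qd": joint speeds; "effort": joint torques, N m; "position": TCP position; "ee_rot": TCP orientation; "contact_force": force on the tool from outside, world axes, zero at the start; "moment": the same for the moment, N m; "width": finger opening in m.
Only numpy, scipy, OpenCV 4.12 (cv2) and the standard library are available. Lean on these libraries where they do the work, as an engineer would, in place of code of your own. Each camera call takes 0.05 s, during which the arm holds its last target.

TASK

Shut the battery cover of the light box and lock it: set the fingertips in the slot of its round metal fastener, press the cover fully down and, while it is down, turn the fastener a quarter turn clockwise until it stops, so that the cover stays shut when you let go. Nothing needs gripping: do not raise the cover, and leave the pens and other things on the table and on the light box where they are.

Things in the scene. Friction and masses are not known exactly. Their poses are not given: they have to be found in the camera images.
- lightbox: Cordless tracing light box, white metal, fixed to the table, 290 (x) by 440 (y) by 80 mm high. Origin: centre of its underside, on the table; z up, -x is its front, towards the robot. White drawing pane on the +y side, top at 80 mm; battery bay with grey cover at the -y end. With the cover fully down the slot's centre is at (-60, -140, 80) mm in this frame.
- cover (a joint): Hinge of the battery cover, rad: 0 is fully down, flush with the box top, at its stop; it grows as the near (-x) edge rises. Starts ajar, 0.16 to 0.28. A spring lifts it and the hinge is stiff: let go unlocked, it springs up to about 0.1. About 5 N on the fastener presses it fully down. Locked, it settles at about 0.01.
- cover_hinge (a point): Middle of the cover's hinge line, on its top face, 85 mm to +x of the light box's origin; y lies along the hinge. The cover is a grey plastic plate reaching 190 mm from here towards the box's -x, 130 mm wide (y), 18 mm thick.
- cam (a joint): Quarter-turn fastener in the cover, rad: 0 open, 1.571 locked, a stop at each end; grows as it is turned clockwise seen from above. Drag about 0.12 N m. At 0 its slot runs along the box's x, square to the hinge; locked, along y, parallel to the hinge. Starts between 0 and 0.3.
- slot (a point): Centre of the slot's mouth, on the fastener's axis, level with the cover's top, 145 mm from the hinge; z out of the cover, x along the slot. The fastener is a bare cast-metal disc of 70 mm diameter, flush in the cover. The dark slot crosses the whole disc: 28 mm wide (33 at its chamfered mouth), 64 mm long at its sides, 72 at its middle, 14 mm deep. Tips set 20 to 25 mm apart along it turn it; closed ones slip.
- tongue (a point): Tip of the steel tongue under the fastener, inside the bay, unseen; a small dark pointer on the disc points the same way: to the box's -y when open, to -x when locked. Turned with the cover fully down (within 2 mm at the fastener), it slides beneath a lip in the bay's front and holds the cover. Turned with the cover up, it lands above the lip and keeps the cover from shutting.
- marker: Square-bodied marker pen, white with black cap, 132 x 15 x 14 mm, lying on the drawing pane. Origin: near its centre, underside; x along it. To be left alone.
- eraser: White eraser in a card sleeve, 24 x 50 x 13 mm, lying on the light box beside the cover. Origin: under its centre. To be left alone.
- sharpener: Small metal pencil sharpener, 16 x 25 x 12 mm, on the light box behind the cover. Origin: under its centre. To be left alone.
- ruler: Steel ruler, 30 x 310 x 4 mm, lying on the table in front of the light box. Origin: under its centre; y along it. To be left alone.
- tape: Roll of paper tape lying flat on the table at the -y side of the light box, 90 mm diameter, 25 mm high. Origin: under its centre. To be left alone.
- pen_pot: Dark metal pot with pens at the -y side of the light box, 72 mm diameter, 95 mm high, with the pens 155 mm high. Origin: under its centre. To be left alone.
- coffee_cup: Card coffee cup with a white lid, 88 mm diameter, 112 mm high, at the +y side of the light box. Origin: under its centre. To be left alone.

How it is judged:
At the end, for the whole second after the job is handed in: The fastener is turned to within 10 degrees of its locked stop (joint cam above 1.4 rad), and the cover stays down and still by itself, its hinge below 0.035 rad (about 5 mm at the fastener) (value of joint cam above 1.4 rad and value of joint cover below 0.035 rad and not (velocity of joint cover above 0.05 rad/s) and not (velocity of joint cam below -0.05 rad/s)); the robot touches nothing.
It fails at once if the cover is raised instead of pressed down (hinge above 0.6 rad) (value of joint cover above 0.6 rad).
It fails at once if something lying on the light box (marker, eraser, sharpener) is moved by more than 20 mm (distance of any of marker, eraser, sharpener from where it was at the start of the episode above 0.02 m).
It fails at once if something on the table (ruler, tape, pen pot, coffee cup) is moved by more than 20 mm (distance of any of ruler, tape, pen_pot, coffee_cup from where it was at the start of the episode above 0.02 m).
It also fails if it takes over 48 s, if anything falls off the work surface, if the arm or the gripper's body presses on something with over 40 N, if the wrist force passes 120 N, or if a joint passes its speed limit or range.

## Working session

There is one attempt and no reset: what is moved stays moved. The work goes in short steps, Python scripts to look and compute and a tool call to move; the robot and the scene stay as the last step left them, time stands still between calls to the robot, and variables do not carry over. Pictures are saved under pics/ and viewed, and the job is handed in when it is done.

Besides the shell and the picture viewer there is one more tool, called after ">>>" as a command line: name --argument value ..., lists and objects as JSON in quotes. carry_out: Moves the arm, as the interface text tells. Its arguments: {"type":"object","properties":{"rows":{"type":"array","items":{"type":"array","items":{"type":"array","items":{"type":"number"}}}},"force":{"type":"number"}},"required":["rows"]}

```bash
ls; mkdir -p pics
cat > h.py <<'E'
import numpy as np, cv2
from scipy.spatial.transform import Rotation as R
from rig import telemetry, cams, manip, finder
def att(p):
    a=np.array(p["attitude"],float)
    return a if a.shape==(3,3) else R.from_quat([a[1],a[2],a[3],a[0]]).as_matrix()
def ray(p,uv):
    K=np.array(p["camera_matrix"]);k1=p["k1"]
    d=np.array([(uv[0]-K[0,2])/K[0,0],(uv[1]-K[1,2])/K[1,1]])
    x=d.copy()
    for _ in range(30): x=d/(1+k1*(x@x))
    return np.array(p["eye"],float), att(p)@np.array([x[0],x[1],1.])
def onz(p,uv,z):
    o,d=ray(p,uv); return o+d*(z-o[2])/d[2]
def proj(p,X):
    K=np.array(p["camera_matrix"]);c=att(p).T@(np.array(X,float)-np.array(p["eye"]))
    s=c[:2]/c[2]; s=s*(1+p["k1"]*(s@s)); return K[:2,:2]@s+K[:2,2]
def save(p,n,crop=None,f=1):
    im=p["image"][:,:,::-1]
    if crop: im=im[crop[1]:crop[3],crop[0]:crop[2]]
    if f!=1: im=cv2.resize(im,None,fx=f,fy=f,interpolation=cv2.INTER_CUBIC)
    cv2.imwrite("pics/"+n+".png",im)
E
python3 - <<'E'
from h import *
s=telemetry.get_state();print(s)
for n in ["top","side","wrist"]:
    p=cams.get_image(n);save(p,n+"0")
    print(n,p["eye"],p["attitude"],p["k1"],p["camera_matrix"])
    for t in ["lightbox","cover","slot","tongue","cover_hinge","cam","sharpener","eraser","pen_pot"]:
        print(t,[(np.round(b["xy"]),round(b["confidence"],2)) for b in finder.boxes_of(p,t)][:2])
E
```

```text
pics
{'clock': 0.0, 'qpos': array([-1.25300522e+00,  2.76570108e-01,  1.50615726e+00,  3.42806543e-06,
        1.36073536e+00, -1.21017456e-01]), 'qd': array([ 1.64099162e-03,  3.00043488e-05,  9.25045432e-04, -6.50125194e-04,
       -1.09675997e-03, -1.58313241e-04]), 'effort': array([ 1.13582690e-03, -4.16769218e+01, -2.45805663e+01, -1.67136882e-04,
        1.09282520e-02,  1.04306153e-05]), 'position': array([ 0.24410735, -0.51999768,  0.23044432]), 'ee_rot': array([-5.94322152e-04,  8.44055482e-01, -5.36255042e-01, -7.21854259e-04]), 'contact_force': array([-0.94480568,  0.12118663, -0.46836281]), 'moment': array([-0.0175286 ,  0.01150147, -0.01270648]), 'width': 0.08510436099097701}
top [0.4963148  0.14118655 1.14800629] [ 0.02515963 -0.70091565  0.71200183 -0.033729  ] 0.00820359427922037 [[437.7647534    0.         326.81405204]
 [  0.         437.7647534  206.71324728]
 [  0.           0.           1.        ]]
lightbox [(array([310., 192.]), 0.97)]
cover [(array([367., 177.]), 0.88), (array([280., 236.]), 0.72)]
slot []
tongue [(array([373., 193.]), 0.7)]
cover_hinge [(arra
[... 498 characters left out ...]
ightbox [(array([301., 216.]), 0.57)]
cover [(array([335., 168.]), 0.96)]
slot [(array([351., 172.]), 0.83)]
tongue [(array([349., 170.]), 0.78)]
cover_hinge [(array([336., 171.]), 0.87)]
cam [(array([352., 172.]), 0.64)]
sharpener [(array([296., 154.]), 0.54)]
eraser [(array([303., 190.]), 0.58)]
pen_pot [(array([356., 139.]), 0.88), (array([314., 244.]), 0.53)]
wrist [ 0.31731071 -0.48655778  0.37426672] [ 0.13488461  0.83340883 -0.52905027 -0.08568353] 0.0168347041768849 [[350.29939441   0.         324.55258958]
 [  0.         350.29939441 200.95221815]
 [  0.           0.           1.        ]]
lightbox []
cover []
slot []
tongue []
cover_hinge []
cam []
sharpener []
eraser []
pen_pot []
```

Run:
```python
import cv2
a=cv2.imread("pics/top0.png")[90:300,140:480]
cv2.imwrite("pics/top0c.png",cv2.resize(a,None,fx=2.3,fy=2.3,interpolation=cv2.INTER_CUBIC))
```

```text
(no output)
```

View pics/top0.png

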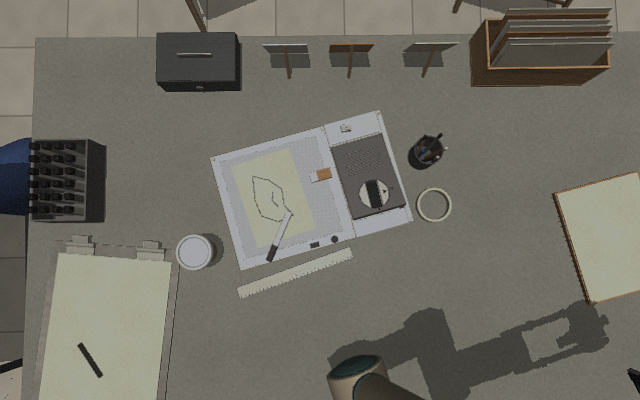

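View pics/side0.png

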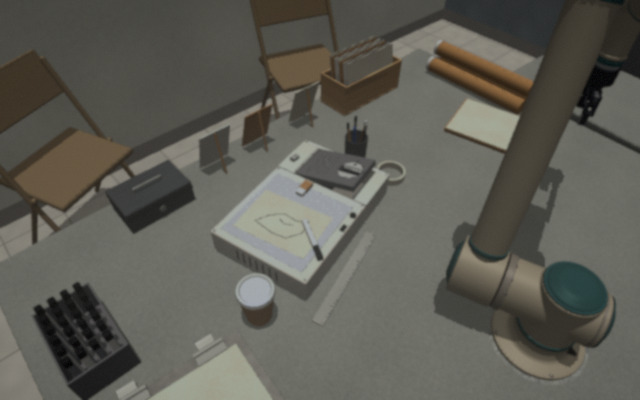

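```bash
sleep 0
```

```text
(no output)
```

View pics/top0c.png

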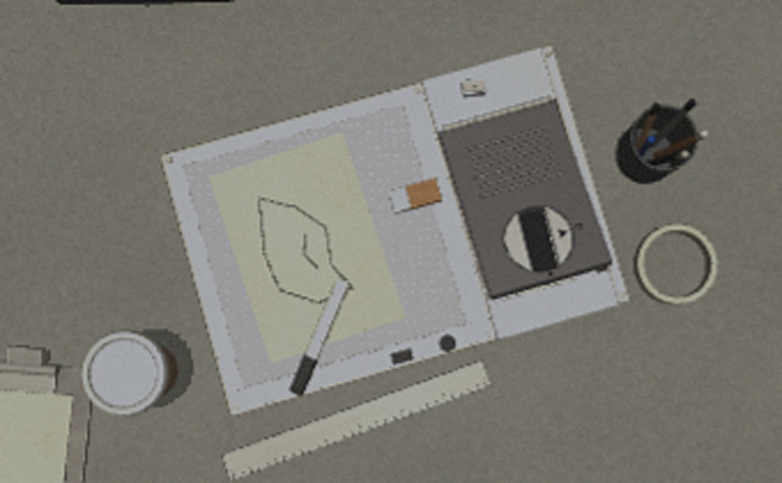

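The top view shows the box with corners near px (213,159), (379,111), (412,220), (241,269). The slot disc is near (374,194), its slot runs roughly along the box's x, and the pointer is on the -y side. Next I'll fit the box pose.

Run:
```python
from h import *
p=cams.get_image("top")
c=np.array([(168,158),(550,48),(626,300),(233,412)])/2.3+[140,90]
W=np.array([onz(p,u,0.08)[:2] for u in c]);print(W.round(4))
M=np.array([(145,220),(145,-220),(-145,-220),(-145,220)])/1000.
mc=M.mean(0);wc=W.mean(0)
A=(M-mc);B=(W-wc)
th=np.arctan2((A[:,0]*B[:,1]-A[:,1]*B[:,0]).sum(),(A*B).sum())
Rz=R.from_euler('z',th).as_matrix();print("yaw",th,wc,"res",(A@Rz[:2,:2].T-B).round(4))
b=np.array([*wc,0])
print("slot down",b+Rz@[-.06,-.14,.08])
ps=cams.get_image("side")
for q in [0,.16,.2,.24,.28]:
    s=b+Rz@[.085-.145*np.cos(q),-.14,.08+.145*np.sin(q)]
    e=[b+Rz@[.085-.19*np.cos(q),y,.08+.19*np.sin(q)] for y in(-.075,-.205)]
    print(q,s.round(4),proj(p,s).round(1),proj(ps,s).round(1),[proj(p,x).round(1) for x in e],[proj(ps,x).round(1) for x in e])
save(ps,"side1",(250,100,450,240),4)
save(p,"top1",(310,100,450,240),5)
```

```text
[[ 0.7083  0.4057]
 [ 0.8235 -0.007 ]
 [ 0.5485 -0.0808]
 [ 0.4374  0.3363]]
yaw 0.2633651006659962 [0.62941571 0.16355457] res [[ 0.0039  0.008 ]
 [ 0.0032 -0.0042]
 [-0.0018 -0.0058]
 [-0.0053  0.0019]]
slot down [0.6079309  0.01276199 0.08      ]
0 [0.6079 0.0128 0.08  ] [373.4 196.9] [349.5 178.6] [array([353.1, 221.7]), array([404. , 207.2])] [array([352.2, 198.7]), array([374.2, 171.5])]
0.16 [0.6097 0.0132 0.1031] [374.3 195.1] [349.5 172.4] [array([353.8, 220.1]), array([406.1, 205.1])] [array([352.1, 190.5]), array([374.5, 163.3])]
0.2 [0.6107 0.0135 0.1088] [374.5 194.4] [349.3 170.7] [array([353.8, 219.4]), array([406.5, 204.3])] [array([351.9, 188.3]), array([374.4, 161.2])]
0.24 [0.6119 0.0138 0.1145] [374.6 193.7] [349.  169.1] [array([353.9, 218.6]), array([406.9, 203.4])] [array([351.5, 186.1]), array([374.1, 159. ])]
0.28 [0.6134 0.0142 0.1201] [374.7 192.8] [348.7 167.4] [array([353.9, 217.6]), array([407.3, 202.3])] [array([351.1, 183.8]), array([373.8, 156.7])]
```

View pics/side1.png

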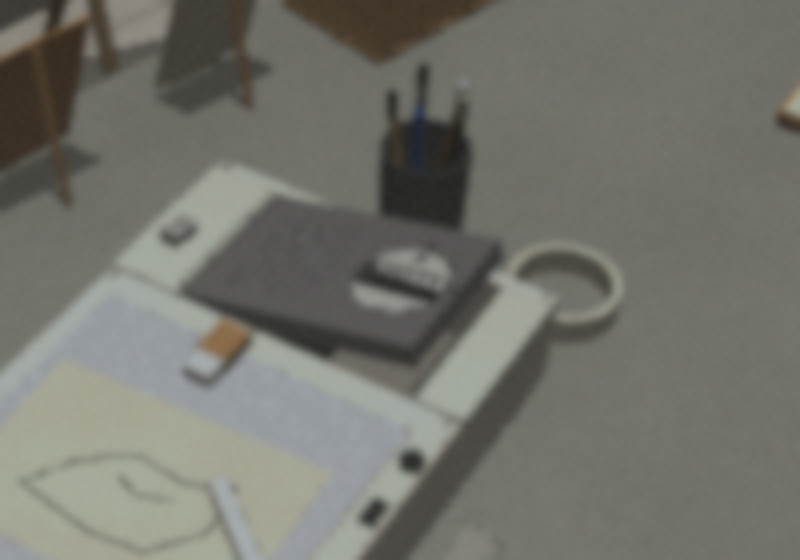

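View pics/top1.png

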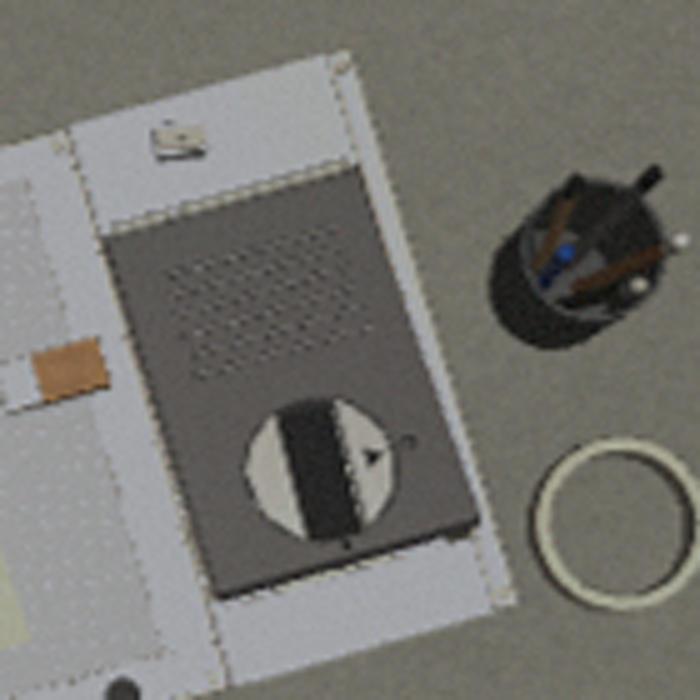

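Run:
```python
from h import *
from scipy.optimize import least_squares
p=cams.get_image("top");ps=cams.get_image("side")
obs=[(p,'b',(.145,-.22),(379.4,111)),(p,'b',(-.145,-.22),(412.8,220.3)),(p,'b',(.145,.22),(213,158.7)),(p,'b',(-.145,.22),(241.3,269.1)),
(p,'c',(0,.065),(331.6,147.4)),(p,'c',(0,-.065),(381.6,133.6)),(p,'c',(.19,-.065),(405.8,203.8)),(p,'c',(.19,.065),(354.2,218.4)),(p,'c',(.145,0),(374,194)),
(ps,'c',(.19,.065),(353,187.5)),(ps,'c',(.19,-.065),(375,160.7)),(ps,'c',(0,.065),(295.7,172.5)),(ps,'c',(0,-.065),(318,149.5)),(ps,'c',(.145,0),(350.5,170)),
(ps,'b',(.145,-.22),(305.5,141.2)),(ps,'b',(-.145,-.22),(389.5,175))]
def pt(v,k,a):
    Rz=R.from_euler('z',v[2]).as_matrix();b=np.array([v[0],v[1],0])
    if k=='b': return b+Rz@[a[0],a[1],.08]
    return b+Rz@[.085-a[0]*np.cos(v[3]),-.14+a[1],.08+a[0]*np.sin(v[3])]
f=lambda v:np.concatenate([proj(c,pt(v,k,a))-np.array(o) for c,k,a,o in obs])
r=least_squares(f,[.63,.163,.26,.2],loss='soft_l1');v=r.x
print(v.round(4));print(f(v).reshape(-1,2).round(1))
print("slot now",pt(v,'c',(.145,0)),"down",pt([*v[:3],0],'c',(.145,0)))
# slot direction in top: endpoints
for e in [((303,402),(333,540))]:
    P=[onz(p,np.array(u)/5+[310,100],pt(v,'c',(.145,0))[2]) for u in e]
    d=P[0]-P[1];print("slot yaw",np.arctan2(d[1],d[0]),np.linalg.norm(d))
print("robot jaw x axis yaw",[R.from_quat([a[1],a[2],a[3],a[0]]).as_matrix()[:,0] for a in [telemetry.get_state()["ee_rot"]]])
for t in ["sharpener","eraser","pen_pot"]:
    u=finder.boxes_of(p,t)[0]["xy"];print(t,onz(p,u,.09))
```

```text
[0.6285 0.1634 0.2663 0.2145]
[[ 1.2 -1.3]
 [ 1.9  0.9]
 [-3.3 -0.9]
 [-0.5  2.8]
 [-0.1  0.9]
 [ 0.2  0.5]
 [ 1.   0.3]
 [-0.2  1. ]
 [ 0.6  0.4]
 [-1.   0.1]
 [-0.6 -0.3]
 [-1.3  0.4]
 [ 0.6 -1. ]
 [-1.1  0.2]
 [-0.7 -2.1]
 [-0.4 -1.3]]
slot now [0.61066349 0.01346432 0.110866  ] down [0.60745734 0.01258976 0.08      ]
slot yaw 0.18847450494547416 0.06763448469673805
robot jaw x axis yaw [array([ 4.24828779e-01, -9.05273711e-01,  1.28708163e-04])]
sharpener [0.516564   0.24826424 0.09      ]Traceback (most recent call last):
  File "<stdin>", line 22, in <module>
IndexError: list index out of range
```

>>> carry_out --rows '[[[-0.45,2.6,3.8,0,0.1],[-0.45,2.6,3.8,0,0.1],[-0.45,2.6,3.8,0,0.1],[-0.45,2.6,3.8,0,0.1],[-0.45,2.6,3.8,0,0.1],[-0.45,2.6,3.8,0,0.1],[-0.45,2.6,3.8,0,0.1],[-0.45,2.6,3.8,0,0.1],[-0.45,2.6,3.8,0,0.1],[-0.45,2.6,3.8,0,0.1],[-0.45,2.6,3.8,0,0.1],[-0.45,2.6,3.8,0,0.1]]]' --force 40

```text
clock: 3.0
position: [0.5572, -0.0628, 0.2315]
ee_rot: [0.0, 0.999, 0.036, 0.0]
contact_force: [0.6, -0.4, 0.5]
width: 0.0235
```

Run:
```python
from h import *
s=telemetry.get_state();a=s["ee_rot"];x=R.from_quat([a[1],a[2],a[3],a[0]]).as_matrix();print(s["clock"],s["position"],np.arctan2(x[1,0],x[0,0]),x[:,2],s["width"],s["contact_force"])
```

```text
3.0 [ 0.55717878 -0.0628065   0.23154208] 0.07236061556681372 [ 6.64374353e-04 -3.52850352e-04 -9.99999717e-01] 0.023549798143864088 [ 0.5785418  -0.41994218  0.51256312]
```

>>> carry_out --rows '[[[-0.45,2.6,3.8,0,0.06],[-0.45,2.7,3.8,0,0.05],[-0.45,0,0,-2,0],[-0.45,0,0,-1,0],[-0.45,0,0,0,0]]]'

```text
clock: 3.5
position: [0.6076, 0.0113, 0.1992]
ee_rot: [-0.0, 0.996, 0.089, -0.002]
contact_force: [-0.8, -0.0, 0.0]
width: 0.0233
```

```bash
cat >> h.py <<'E'
def st():
    s=telemetry.get_state();a=s["ee_rot"];x=R.from_quat([a[1],a[2],a[3],a[0]]).as_matrix()
    print(round(s["clock"],2),s["position"].round(4),"yaw",np.arctan2(x[1,0],x[0,0]).round(3),"w",round(s["width"],4),"F",s["contact_force"].round(1),"M",s["moment"].round(2));return s,x
E
python3 - <<'E'
from h import *
s,x=st()
p=cams.get_image("wrist");save(p,"w2")
for t in ["slot","tongue","cover","cam"]: print(t,[(np.round(b["xy"]),round(b["confidence"],2)) for b in finder.boxes_of(p,t)][:2])
for z in (.105,.111,.117): print(proj(p,[.6107,.0135,z]))
print("tcp",proj(p,s["position"]))
p=cams.get_image("top");save(p,"t2",(310,100,450,240),4)
E
```

```text
3.5 [0.6076 0.0113 0.1992] yaw 0.178 w 0.0233 F [-0.8 -0.   0. ] M [ 0.01  0.02 -0.03]
slot [(array([327., 201.]), 0.79)]
tongue [(array([329., 206.]), 0.58)]
cover [(array([390., 182.]), 0.58)]
cam [(array([327., 204.]), 0.92), (array([393., 181.]), 0.71)]
[330.5483567  201.47096343]
[330.65419146 204.19233969]
[330.76508948 207.0435744 ]
tcp [325.63313579 269.63212042]
```

View pics/w2.png

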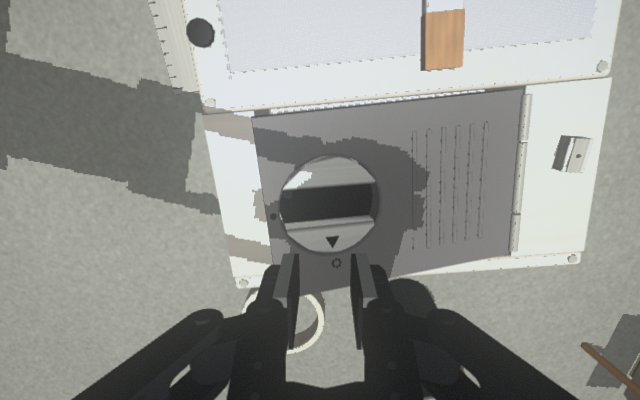

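Run:
```python
from h import *
p=cams.get_image("wrist");save(p,"w3",(260,140,400,270),5.5)
```

```text
(no output)
```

View pics/w3.png

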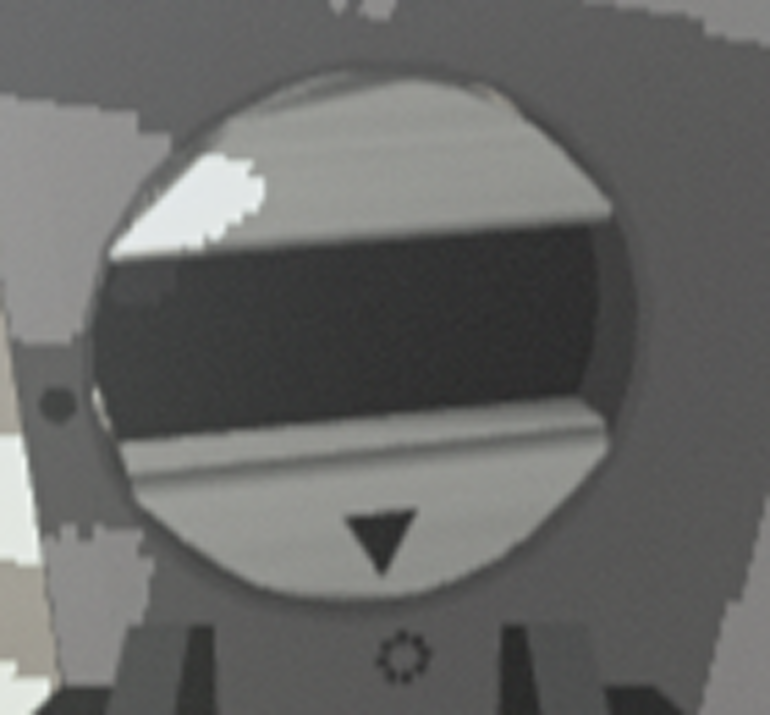

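Run:
```python
from h import *
s,x=st()
p=cams.get_image("wrist")
q=.2145;yaw=.2663;Rz=R.from_euler('z',yaw).as_matrix()
n=Rz@[np.sin(q),0,np.cos(q)]; 
c0=np.array([.6107,.0135,.1109])
def pl(u):
    o,d=ray(p,np.array(u)/5.5+[260,140]); return o+d*((c0-o)@n)/(d@n)
ex=Rz@[np.cos(q),0,-np.sin(q)];ey=Rz@[0,1,0]
for a in [((110,258),(610,220)),((135,488),(608,435))]:
    A,B=map(pl,a);d=B-A;print("cam",-np.arctan2(d@ey,d@ex),A.round(4),B.round(4),"slot yaw",np.arctan2(d[1],d[0]))
pts=[pl(u) for u in [(110,258),(610,220),(135,488),(608,435)]];print("slot centre",np.mean(pts,0))
D=[pl(u) for u in [(92,335),(636,335),(370,66),(370,602)]];print("disc",(D[0]+D[1])/2,(D[2]+D[3])/2,np.linalg.norm(D[0]-D[1]),np.linalg.norm(D[2]-D[3]))
```

```text
3.85 [0.6095 0.0107 0.2023] yaw 0.177 w 0.0235 F [ 0.4 -0.  -0.6] M [ 0.02 -0.06 -0.01]
cam 0.0695690494053059 [0.5769 0.0202 0.1176] [0.6388 0.0325 0.1039] slot yaw 0.1951046843730133
cam 0.05654246198327347 [ 0.5842 -0.0095  0.1178] [0.645  0.0034 0.1043] slot yaw 0.2084342838975384
slot centre [0.61124198 0.01165837 0.11089167]
disc [0.61093941 0.01388819 0.11082743] [0.61083367 0.01244138 0.1109326 ] 0.0716122846091041 0.07205856845742108
```

>>> carry_out --rows '[[[-0.45,0.1,0.2,-3,0.02],[-0.45,0,0,-3,0],[-0.45,0,0,-2,0],[-0.45,0,0,-0.5,0],[-0.45,0,0,-0.5,0]]]'

```text
clock: 4.4
position: [0.6107, 0.0133, 0.1115]
ee_rot: [0.0, 0.995, 0.099, 0.0]
contact_force: [0.5, -0.3, 0.0]
width: 0.0232
```

Run:
```python
from h import *
st()
p=cams.get_image("wrist");save(p,"w4",(180,100,480,325),2.6)
p=cams.get_image("top");save(p,"t4",(310,100,450,240),4)
st()
```

```text
4.4 [0.6107 0.0133 0.1115] yaw 0.198 w 0.0232 F [ 0.5 -0.3  0. ] M [ 0.   -0.06 -0.02]
4.5 [0.6108 0.0133 0.1118] yaw 0.198 w 0.0236 F [ 0.7 -0.3  0.4] M [-0.01 -0.01  0.05]
```

View pics/w4.png

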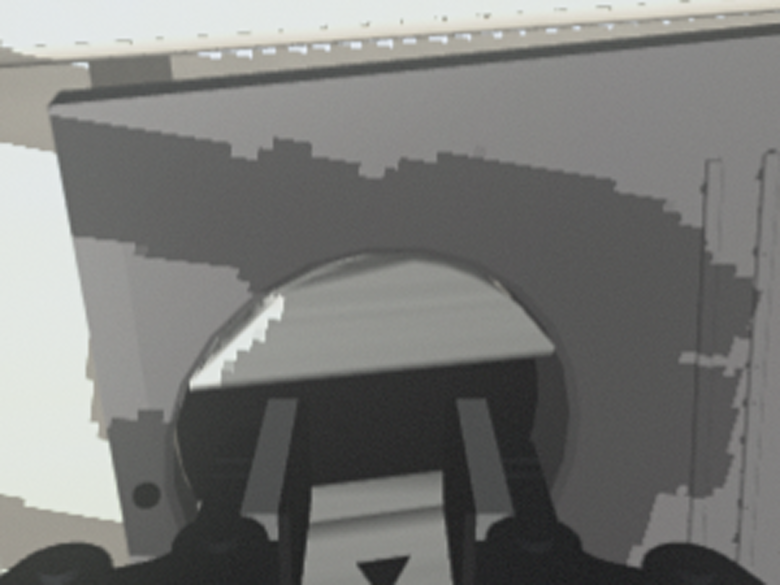

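>>> carry_out --rows '[[[-0.45,0,0,-0.4,0],[-0.45,0,0,-0.4,0],[-0.45,0,0,-0.4,0],[-0.45,0,0,0,0]]]'

```text
clock: 4.9
position: [0.6104, 0.0133, 0.0992]
ee_rot: [0.0, 0.995, 0.099, 0.0]
contact_force: [-0.6, -0.5, 0.3]
width: 0.0233
```

Run:
```python
from h import *
st()
p=cams.get_image("wrist");save(p,"w5",(180,100,480,325),2.6)
p=cams.get_image("side");save(p,"s5",(270,90,430,230),4.2)
st()
```

```text
4.9 [0.6104 0.0133 0.0992] yaw 0.198 w 0.0233 F [-0.6 -0.5  0.3] M [-0.01  0.   -0.04]
5.0 [0.6103 0.0135 0.0993] yaw 0.198 w 0.0237 F [-0.3  1.   0.2] M [ 0.04  0.02 -0.01]
```

View pics/w5.png

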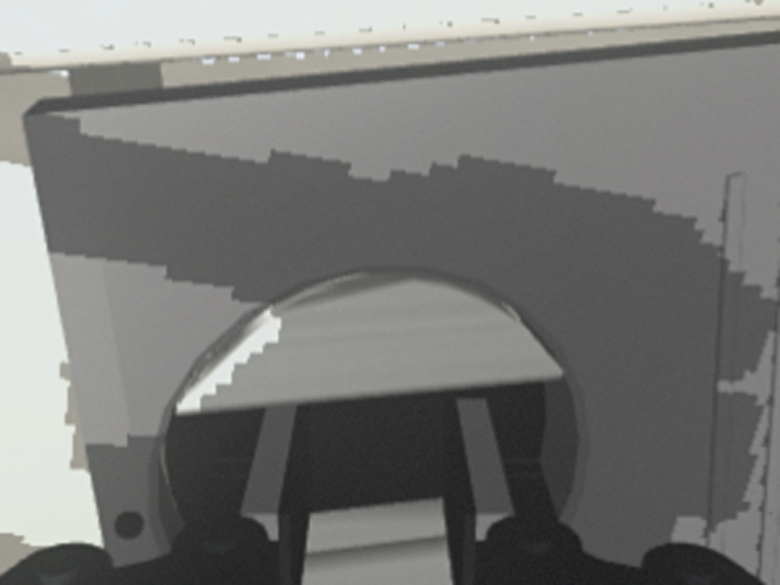

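View pics/s5.png

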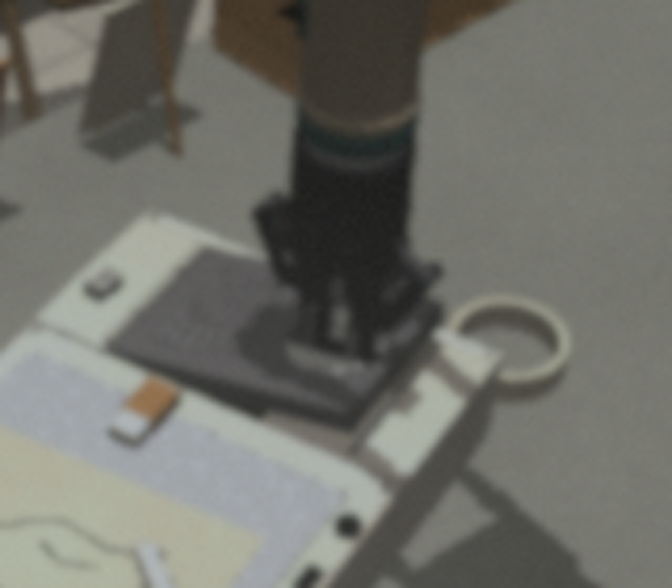

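The tips have dropped inside the slot. The far pad edges are now hidden behind the slot's lip, and no force has registered. Next I'll press down.

>>> carry_out --rows '[[[-0.45,0,0,-0.5,0],[-0.45,-0.1,0,-0.5,0],[-0.45,-0.1,0,-0.5,0],[-0.45,0,0,-0.5,0],[-0.45,-0.1,-0.1,-0.5,0],[-0.45,0,0,0,0]]]'

```text
clock: 5.6
position: [0.6068, 0.0125, 0.0735]
ee_rot: [-0.0, 0.995, 0.099, -0.001]
contact_force: [-0.2, 1.3, 0.2]
width: 0.0235
```

Run:
```python
from h import *
st()
```

```text
5.6 [0.6068 0.0125 0.0735] yaw 0.198 w 0.0235 F [-0.2  1.3  0.2] M [ 0.02 -0.07  0.02]
```

Run:
```python
from h import *
p=cams.get_image("wrist");save(p,"w6")
p=cams.get_image("side");save(p,"s6",(270,90,430,230),4.2)
st()
```

```text
5.7 [0.606  0.0125 0.0736] yaw 0.198 w 0.0236 F [ 0.1 -0.6  1.1] M [ 0.02 -0.07  0.03]
```

View pics/w6.png

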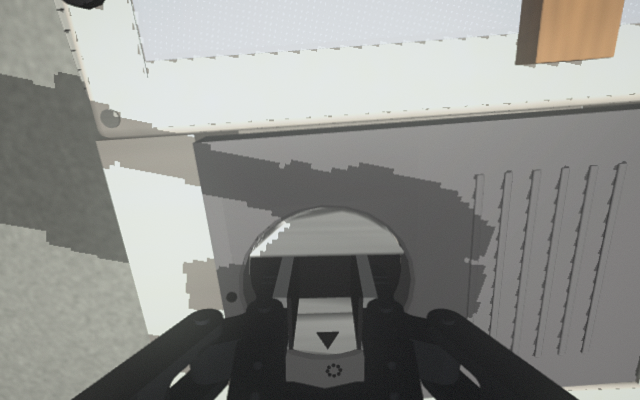

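View pics/s6.png

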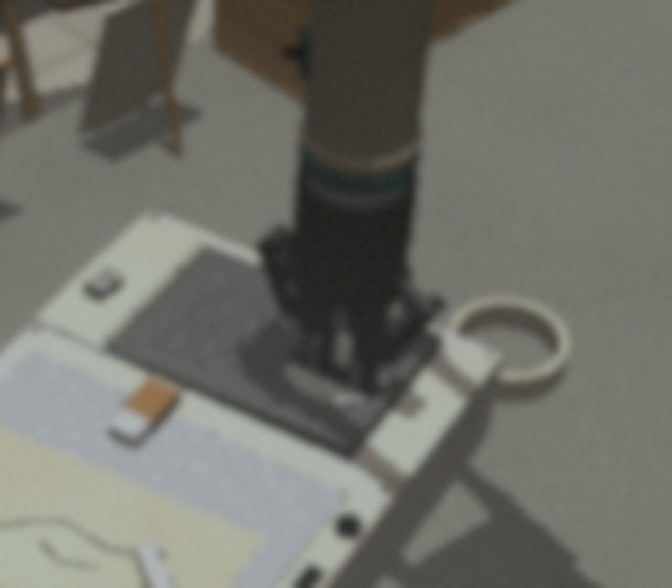

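>>> carry_out --rows '[[[-0.45,0,0,-0.3,0],[-0.45,0,0,-0.3,0],[-0.45,0,0,0,0]]]'

```text
clock: 6.0
position: [0.6064, 0.0125, 0.0677]
ee_rot: [-0.0, 0.995, 0.099, -0.001]
contact_force: [-0.2, 0.3, 1.5]
width: 0.0235
```

Run:
```python
from h import *
st()
```

```text
6.0 [0.6064 0.0125 0.0677] yaw 0.198 w 0.0235 F [-0.2  0.3  1.5] M [0.08 0.14 0.01]
```

>>> carry_out --rows '[[[-0.45,0,0,-0.2,0],[-0.45,0,0,-0.2,0],[-0.45,0,0,0,0]]]'

```text
clock: 6.3
position: [0.6067, 0.0125, 0.0659]
ee_rot: [-0.0, 0.995, 0.099, -0.0]
contact_force: [-4.8, -0.3, 12.7]
width: 0.0235
```

Run:
```python
from h import *
st()
```

```text
6.3 [0.6067 0.0125 0.0659] yaw 0.198 w 0.0235 F [-4.8 -0.3 12.7] M [-0.01  0.77  0.03]
```

The force rose to 12.7 N at z = 0.066, which is exactly the expected slot floor with the cover flush. So the cover is down and I'll turn clockwise.

>>> carry_out --rows '[[[-0.45,0,0,-0.05,-0.08],[-0.45,0,0,0,-0.08],[-0.45,0,0,0,-0.08],[-0.45,0,0,0,-0.08],[-0.45,0,0,0,-0.08],[-0.45,0,0,0,0]]]'

```text
clock: 6.9
position: [0.6071, 0.013, 0.0658]
ee_rot: [-0.0, 0.995, -0.102, 0.0]
contact_force: [-3.8, 1.5, 14.3]
width: 0.0231
```

Run:
```python
from h import *
st()
p=cams.get_image("wrist");save(p,"w7")
```

```text
6.9 [0.6071 0.013  0.0658] yaw -0.203 w 0.0231 F [-3.8  1.5 14.3] M [ 0.27  0.75 -0.07]
```

View pics/w7.png

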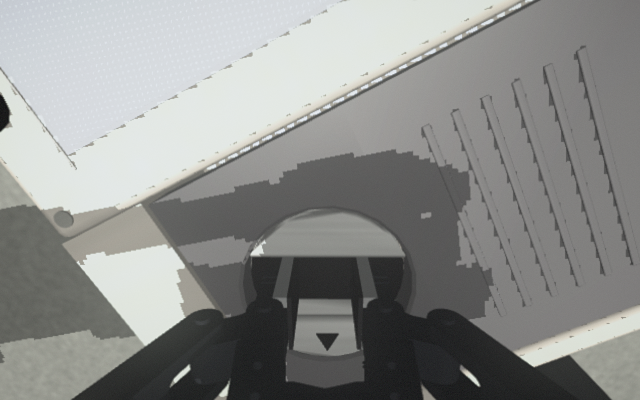

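The disc is turning with the tool: the slot stays level in the picture while the cover rotates. I'll continue the turn.

>>> carry_out --rows '[[[-0.45,0,0,0,-0.1],[-0.45,0,0,0,-0.1],[-0.45,0,0,0,-0.1],[-0.45,0,0,0,-0.1],[-0.45,0,0,0,-0.1],[-0.45,0,0,0,-0.1],[-0.45,0,0,0,-0.1],[-0.45,0,0,0,-0.1],[-0.45,0,0,0,-0.1],[-0.45,0,0,0,-0.1],[-0.45,0,0,0,0]]]'

```text
clock: 8.05
position: [0.6085, 0.0133, 0.0658]
ee_rot: [-0.001, 0.824, -0.566, 0.001]
contact_force: [-3.1, 3.0, 12.8]
width: 0.0234
```

Run:
```python
from h import *
st()
p=cams.get_image("wrist");save(p,"w8")
st()
```

```text
8.05 [0.6085 0.0133 0.0658] yaw -1.204 w 0.0234 F [-3.1  3.  12.8] M [ 0.45  0.31 -0.21]
8.1 [0.6084 0.0133 0.0659] yaw -1.203 w 0.0233 F [-1.8  2.7 12.3] M [ 0.45  0.3  -0.15]
```

View pics/w8.png

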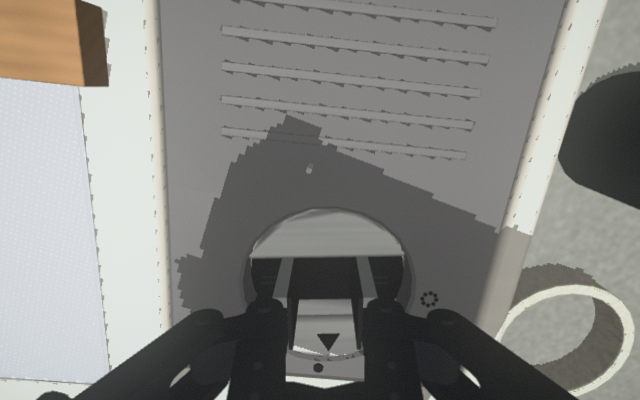

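>>> carry_out --rows '[[[-0.45,0,0,0,-0.05],[-0.45,0,0,0,-0.05],[-0.45,0,0,0,-0.05],[-0.45,0,0,0,-0.03],[-0.45,0,0,0,0]]]'

```text
clock: 8.6
position: [0.6088, 0.0128, 0.0659]
ee_rot: [-0.001, 0.77, -0.637, 0.001]
contact_force: [-1.2, 1.4, 11.0]
width: 0.0235
```

Run:
```python
from h import *
st()
```

```text
8.6 [0.6088 0.0128 0.0659] yaw -1.382 w 0.0235 F [-1.2  1.4 11. ] M [ 0.21  0.29 -0.03]
```

>>> carry_out --rows '[[[-0.45,0,0,0,-0.04],[-0.45,0,0,0,-0.04],[-0.45,0,0,0,0]]]'

```text
clock: 8.9
position: [0.6084, 0.0128, 0.0658]
ee_rot: [-0.001, 0.744, -0.668, 0.001]
contact_force: [-2.0, 1.8, 11.8]
width: 0.0234
```

Run:
```python
from h import *
st()
p=cams.get_image("wrist");save(p,"w9",(200,150,460,400),2.3)
st()
```

```text
8.9 [0.6084 0.0128 0.0658] yaw -1.462 w 0.0234 F [-2.   1.8 11.8] M [0.23 0.31 0.11]
8.95 [0.6085 0.0128 0.0659] yaw -1.462 w 0.0236 F [-1.2  2.3 11.3] M [0.24 0.34 0.06]
```

View pics/w9.png

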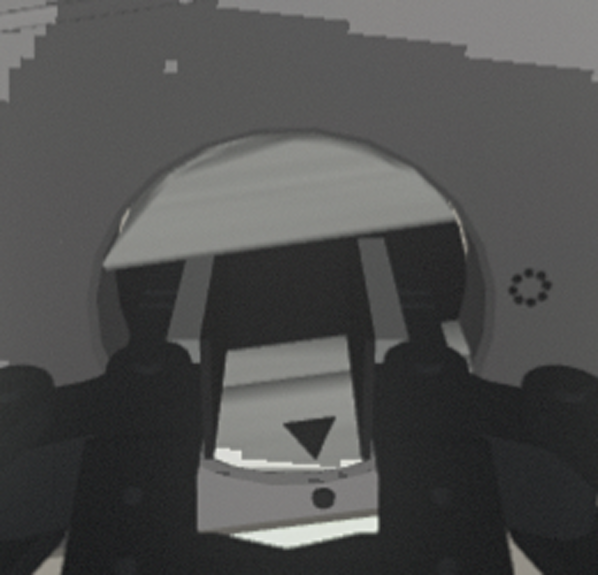

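>>> carry_out --rows '[[[-0.45,0,0,0,-0.03],[-0.45,0,0,0,-0.03],[-0.45,0,0,0,0]]]'

```text
clock: 9.25
position: [0.6079, 0.0128, 0.0659]
ee_rot: [-0.001, 0.725, -0.689, 0.001]
contact_force: [-3.2, 0.7, 13.1]
width: 0.0234
```

Run:
```python
from h import *
st()
p=cams.get_image("wrist");save(p,"w10",(200,150,460,400),2.3)
st()
```

```text
9.25 [0.6079 0.0128 0.0659] yaw -1.521 w 0.0234 F [-3.2  0.7 13.1] M [0.3  0.53 0.51]
9.3 [0.6078 0.0128 0.0659] yaw -1.52 w 0.0239 F [-4.2  1.7 12.6] M [0.26 0.52 0.45]
```

View pics/w10.png

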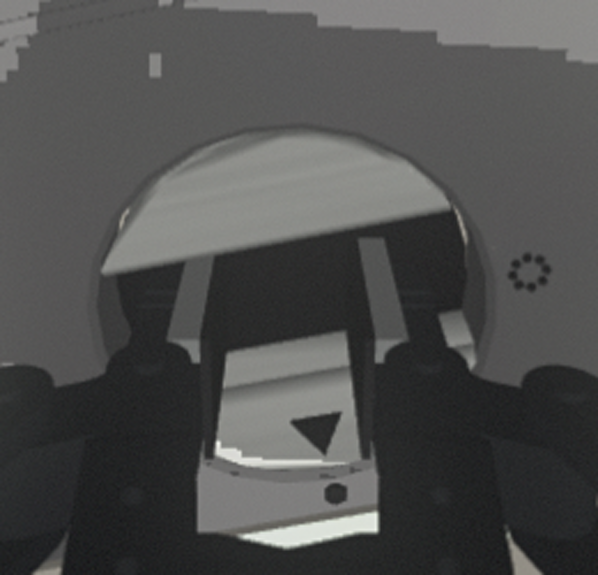

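The moment about z rose to about 0.5 N m, well above the drag. The slot now tilts in the picture as the tool turns past the disc, and the pointer meets the locked dot, so it is at the stop. I'll ease the turn back within the play and lift out.

>>> carry_out --rows '[[[-0.45,0,0,0,0.05],[-0.45,0,0,0,0.05],[-0.45,0,0,0.3,0.05],[-0.45,0,0,0.5,0],[-0.45,0,0,0.6,0],[-0.45,0,0,1,0],[-0.45,0,0,2,0],[-0.45,0,0,3,0],[-0.45,0,0,4,0],[-0.45,0,0,0,0]]]'

```text
clock: 10.3
position: [0.6111, 0.0121, 0.1843]
ee_rot: [-0.003, 0.774, -0.634, 0.005]
contact_force: [0.3, -0.1, -0.7]
width: 0.0238
```

Run:
```python
from h import *
st()
p=cams.get_image("wrist");save(p,"w11")
ps=cams.get_image("side");save(ps,"s11",(270,90,430,230),4.2)
pt=cams.get_image("top");save(pt,"t11",(310,100,450,240),4)
st()
```

```text
10.3 [0.6111 0.0121 0.1843] yaw -1.373 w 0.0238 F [ 0.3 -0.1 -0.7] M [ 0.06  0.01 -0.02]
10.45 [0.607  0.0124 0.178 ] yaw -1.372 w 0.0238 F [-0.4  0.  -0.3] M [-0.02  0.05  0.05]
```

View pics/w11.png

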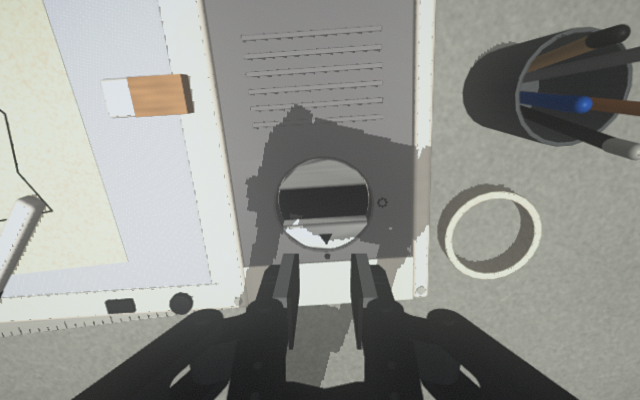

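View pics/s11.png

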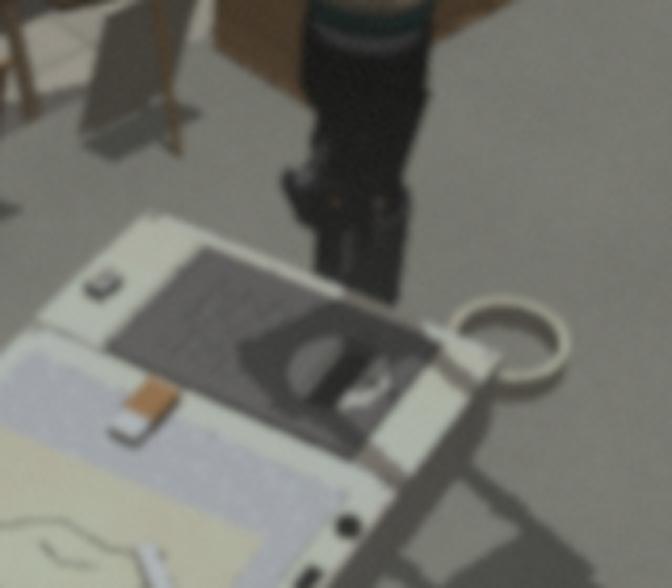

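Both views show the cover flush, the slot parallel to the hinge (wrist image, centre (323,203)) and the pointer at the locked dot. I'll check the angles numerically.

Run:
```python
from h import *
p=cams.get_image("wrist");save(p,"w12",(230,130,450,310),3.6)
```

```text
(no output)
```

View pics/w12.png

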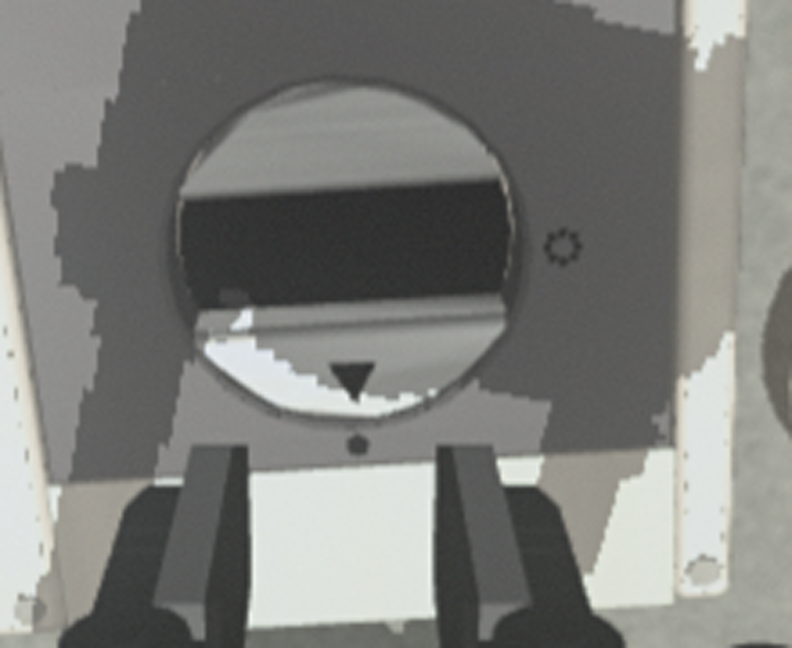

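Run:
```python
from h import *
st(); print(manip.sign_off())
```

```text
10.5 [0.6065 0.0125 0.1771] yaw -1.372 w 0.0231 F [-0.7 -0.1 -0.6] M [-0.01 -0.03 -0.05]
the job is handed in; nothing more can be done
None
```

I shut and locked the battery cover, and handed the job in at 10.5 s with the arm clear of everything. No verdict was reported, so this rests on my own checks.

**What I did:** I set the fingertips in the slot about 23 mm apart and pressed until the cover met its stop. The press was 11–14 N, with the tips at z = 0.066 m, the expected slot floor with the cover flush. I then turned clockwise until the moment rose to about 0.5 N m, well above the 0.12 N m drag. After easing the turn back inside the slot's play, I lifted straight out.

**Last checks with the tool off:**
- **Cover:** it stayed flush with the box top in the wrist and side pictures.
- **Fastener:** its slot was parallel to the cover's near edge within about 1°, and its pointer was at the locked dot.
- **Contact:** the contact force was about zero, with the tool some 10 cm above the cover.
- **Other things:** the eraser, marker, sharpener, tape and pen pot showed no sign of having moved where they were in view. I did not measure this, and did not look at the coffee cup or most of the ruler after the turn.

**Disagreements:** my fit of the box's corners was off by up to 3 pixels. Position readings taken right after a move wandered by 2–6 mm before the arm settled. Neither caused trouble.

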